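# Set the polariser ring to the broad index stud and light the lamp

### The job

Push the lever of the polariser ring round with a fingertip or the outside of the fingers until its arm lies centred over the broad index stud (not the narrow one), then press the lamp button fully down and let it go. Push the lever from one side, never pinching it, leave it on the broad stud, do not press the button before the lever is set, and leave the petri dish, the cups and the bottle where they stand.

Things in the scene. Friction and masses are not known exactly. Their poses are not given: they have to be found in the camera images.
- light_base: fixed polarised-light base, a grey round foot 180 mm across, 30 mm high; origin on the ring's axis, on the worktop; z up, -x points to the front of the scale (roughly to the robot), +y to the button. In its middle a window 100 mm across, top at 48 mm, bears a petri dish. A block at its +y side, 50 mm wide, 26 mm high, reaching 150 mm from the axis, carries the lamp button
- ring_axis (a point): point on the vertical axis of the ring, on the foot's top 30 mm above the worktop; axes as those of light_base. The scale, a tick every 5 degrees, is engraved on the front half of the foot's top, 70 to 87 mm from this axis
- ring (a joint): angle of the dark ring (128 mm across, top at 45 mm, round the window) and its lever. 0: lever towards light_base's -x; positive is anticlockwise from above: the lever goes towards light_base's -y (the robot's right). Stops at -1.1 and 1.1. It stays where it is left (friction 0.2 N m, about 2 N at the paddle)
- lever_paddle (a point): centre of the upright paddle at the lever's end, 114 mm from the axis, 54 mm above the worktop. Paddle: 20 mm along the lever, 11 mm across, from 31 to 77 mm above the worktop, outside the foot, over bare worktop. -x points outward along the lever, y across it. The lever's arm, 6 mm wide, at 36 to 44 mm height, runs from ring to paddle and passes over the studs
- broad_stud: the broad index stud, a flat brass disc 18 mm across and 4 mm high, fixed on the scale 74 to 82 mm from the axis, to the left or the right of the front (about 40 to 56 degrees off); origin at the centre of its underside, 30 mm above the worktop. The mark to set the lever to
- narrow_stud: the other index stud, a brass pin 7 mm across and 4 mm high, on the other side of the scale; origin at the centre of its underside. Not the one wanted
- lamp_button (a joint): travel of the lamp button: 0 up, 0.006 m fully down; spring, about 5 N at the bottom, comes back by itself
- lamp_button_top (a point): centre of the top of the round lamp button (26 mm across), on the block at light_base's +y side, 125 mm from the axis; pressed straight down
- dish: petri dish 90 mm across lying loose on the window; origin at the centre of its underside. To be left alone
- cup: loose sample cup with a screw lid, 39 mm across and 74 mm high, to the right of the light base; origin under its centre. To be left alone
- cup_b: loose sample cup with a screw lid, 39 mm across and 74 mm high, behind the button block; origin under its centre. To be left alone
- bottle: loose small bottle with a screw cap, 42 mm across and 77 mm high, right behind the light base; origin under its centre. To be left alone

How it is judged:
By the outcome, as a careful person would: the job done as asked, in the order asked, and still so for the second after the job is handed in, with the robot touching nothing.
It also fails if it takes over 45 s, if anything falls off the work surface, if the arm or the gripper's body presses on something with over 40 N, if the wrist force passes 120 N, or if a joint passes its speed limit or range.

### The arm

A 6-joint arm with a two-finger parallel gripper is mounted at the origin on a cart in front of the work surface, level with it; the furniture and walls round the work are solid. World frame = base frame: x ahead of the robot, y to its left, z up, the work surface at z = 0. Lengths are in m, angles in rad, forces in N, time in s.
With the tool pointing down it reaches from about 0.3 to 0.75 m from the base axis. Payload 8.5 kg.
Tool frame: the origin (TCP) lies between the finger pads; the fingertips stand 8 mm ahead of it and the grasp point (between the pads) lies 11 mm behind it; x points along the fingers, y is the direction in which the jaws open and shut, and the axes are right-handed (so a half turn about x gives the same grasp; the last joint's range is limited). The gripper opens to 88 mm and grips with 3 to 60 N. Pads are 18 mm wide; open, the fingers measure 123 mm over their backs; the gripper's body (75 mm by 187 mm) begins 45 mm behind the grasp point.
Start: joints at [1.009, 0.381, 1.297, -0, 1.464, -0.215], TCP at [0.187, 0.517, 0.247] pointing down, gripper open.
Joint ranges: [-3.11, 3.11], [-0.89, 2.33], [0.22, 2.48], [-1.42, 4.56], [0.17, 2.85], [-2.88, 2.88]. Speed limits (rad/s): [2.39, 2.39, 3.14, 3.14, 3.14, 3.14].

### API

Orientations are given as a rotation vector (axis times angle).
In Python, from bench import * gives the robot as it stands.
- The arm moves only by the tool apply_moves, never from a script. Its argument "moves" is a list of rows, each an object with "gripper": the finger opening in m, from 0 to 0.0881; "offset": the shift along the tool's x, y, z in m, a list of three; "rot": the turn, a rotation vector about the tool's x, y, z in rad, a list of three. A call has 1 to 20 rows; each row shifts and turns the commanded pose from where the row before left it, along the tool's axes as they then stand; what a row does not reach is not made up. A row lasts 1/10 s, in which the tool goes at most 50 mm and 8.59 degrees, less where a joint would pass 70% of its speed; a pose out of reach is approached as far as the arm can. A call with a gripper value outside its range is refused whole. The fingers move at their own pace and stop on an object; the grip force is fixed at half the most. Time passes only in rows, so rows that do not move let the fingers close. It gives the time, the measured TCP pose, the force and the opening at its end, in the units of the state.
- get_state(): the state, without advancing time (a new reading comes with each control period).
- camera(name): name is "side" or "top" or "wrist"; returns a dict with "color" (420x560x3 uint8, red, green, blue), "intrinsics" (3x3 intrinsics, pixels), "dist_coeffs" ([k1, k2, p1, p2, k3] as OpenCV has them; the pictures are not rectified), "rvec" (rotation vector, rad) and "tvec" (3), from world to camera coordinates, as OpenCV has them; the wrist camera has in their place "mount" (4x4, takes a point from camera to tool coordinates, whose origin is the TCP and whose axes are the tool frame's). Camera axes: x right, y down, z forward; pixel columns grow to the right and rows downward; lengths in m; the calibration is good to about 2 mm. A picture is of the moment at which its call begins: read the wrist's pose just before it. There is no depth.
- close_job(): hands the job in, once; it reports no verdict.
The state is a dict: "clock": time; "joint_pos": joint angles; "joint_vel": joint speeds; "effort": joint torques, N m; "ee_pos": TCP position; "ee_rot": TCP orientation; "ft_force": force on the tool from outside, world axes, zero at the start; "moment": the same for the moment, N m; "opening": finger opening in m.
Only numpy, scipy, OpenCV 4.12 (cv2) and the standard library are available. Lean on these libraries where they do the work, as an engineer would, in place of code of your own. Each camera call takes 0.05 s, during which the arm holds its last target. There are 200 camera calls.

## Working session

There is one attempt and no reset: what is moved stays moved. The work goes in short steps, Python scripts to look and compute and a tool call to move; the robot and the scene stay as the last step left them, time stands still between calls to the robot, and variables do not carry over. Pictures are saved under pics/ and viewed, about 8 in all and at most 12, crops included, and the job is handed in when it is done.

Besides the shell and the picture viewer there is one more tool, called after "Request:" as a command line: name --argument value ..., lists and objects as JSON in quotes. apply_moves: Moves the arm, as the interface text tells. Its arguments: {"type":"object","properties":{"moves":{"type":"array","items":{"type":"object","properties":{"gripper":{"type":"number"},"offset":{"type":"array","items":{"type":"number"}},"rot":{"type":"array","items":{"type":"number"}}}}}},"required":["moves"]}

```bash
mkdir -p pics; ls; python3 - <<'E'
from bench import *
import cv2,pickle
s=get_state();print(s)
for n in("top","side"):
    c=camera(n);pickle.dump(c,open(f"{n}0.pkl","wb"));cv2.imwrite(f"pics/{n}0.png",c["color"][:,:,::-1]);print(n,c["intrinsics"],c["dist_coeffs"],c["rvec"],c["tvec"])
E
```

```text
pics
{'clock': 0.0, 'joint_pos': array([ 1.00866714e+00,  3.81168883e-01,  1.29826050e+00,  2.09256298e-06,
        1.46361799e+00, -2.15302945e-01]), 'joint_vel': array([ 0.00089487,  0.00086864, -0.00029851, -0.00141111, -0.00079613,
        0.00029536]), 'effort': array([-1.06942749e-03, -4.37923265e+01, -2.24555343e+01,  7.13649974e-02,
        3.51997185e-02, -1.38625519e-04]), 'ee_pos': array([0.18680436, 0.5170085 , 0.24615242]), 'ee_rot': array([ 0.27110945,  1.5541634 , -0.27323168]), 'ft_force': array([ 0.71005744,  0.03424269, -0.39541209]), 'moment': array([-0.00233226,  0.02731849, -0.05390157]), 'opening': 0.08824878989172641}
top [[535.58671807   0.         280.47241689]
 [  0.         535.58671807 206.43099707]
 [  0.           0.           1.        ]] [-0.12821011  0.          0.          0.          0.        ] [ 2.12690004 -2.18328145  0.16012045] [-0.17929772  0.58606919  0.90138546]
side [[512.06359957   0.         274.64559662]
 [  0.         512.06359957 201.00364316]
 [  0.           0.           1.        ]] [-0.0957555  0.         0.         0.         0.       ] [ 2.12387954 -0.45645052  0.26783334] [-0.59503146  0.0848324   1.05485101]
```

View pics/top0.png

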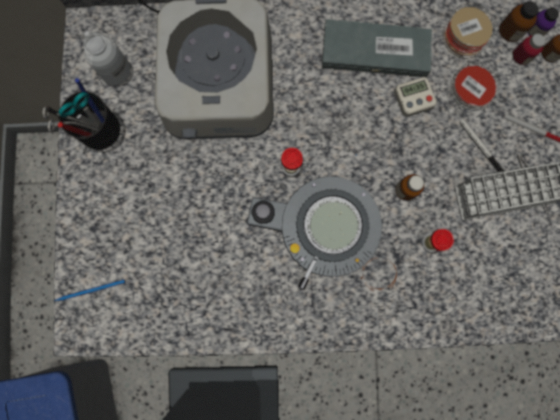

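View pics/side0.png

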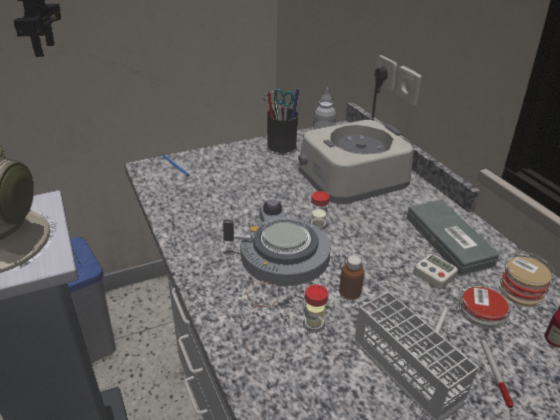

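The top view shows the base at about (332,226), button at (263,212), broad stud at (295,248) left-front, narrow stud at (357,260), paddle at about (304,286). A red-lidded cup stands at (292,159), another at (442,240), and the bottle at (411,187). The lever must go left, towards the button side.

```bash
cat > h.py <<'E'
import numpy as np,cv2,pickle
from scipy.spatial.transform import Rotation as R
def ray(c,uv,pose=None):
    K=c["intrinsics"];d=np.asarray(c["dist_coeffs"])
    p=cv2.undistortPoints(np.array(uv,float).reshape(-1,1,2),K,d).reshape(-1,2)
    v=np.c_[p,np.ones(len(p))]
    if pose is None:
        Rm=cv2.Rodrigues(np.asarray(c["rvec"]))[0];return -Rm.T@np.ravel(c["tvec"]),v@Rm
    T=np.eye(4);T[:3,:3]=R.from_rotvec(pose["ee_rot"]).as_matrix();T[:3,3]=pose["ee_pos"];T=T@c["mount"]
    return T[:3,3],v@T[:3,:3].T
def plane(c,uv,z,pose=None):
    o,v=ray(c,uv,pose);return o+v*((z-o[2])/v[:,2])[:,None]
def blobs(m,amin=8):
    n,l,st,ce=cv2.connectedComponentsWithStats(m.astype(np.uint8));return [(ce[i].round(1),st[i]) for i in range(1,n) if st[i,4]>=amin]
E
python3 - <<'E'
from h import *
c=pickle.load(open("top0.pkl","rb"));im=c["color"]
hsv=cv2.cvtColor(im,cv2.COLOR_RGB2HSV);H,S,V=cv2.split(hsv)
roi=np.zeros(H.shape,bool);roi[140:300,240:460]=1
print("brass");
for ce,st in blobs(roi&(H>15)&(H<32)&(S>130)&(V>100),4): print(ce,st,plane(c,[ce],.034).round(4))
print("dark")
for ce,st in blobs(roi&(V<55)&(S<120),30): print(ce,st,plane(c,[ce],.035).round(4),plane(c,[ce],.077).round(4))
print("dish")
for ce,st in blobs(roi&(H>30)&(H<75)&(S>18)&(V>110),300): print(ce,st,plane(c,[ce],.05).round(4))
print("red")
for ce,st in blobs(roi&((H<6)|(H>174))&(S>180),60): print(ce,st,plane(c,[ce],.074).round(4))
cv2.imwrite("pics/crop.png",cv2.resize(im[165:305,240:400,::-1],None,fx=5,fy=5,interpolation=cv2.INTER_CUBIC)[:600*7//6])
E
```

```text
brass
[294.4 247.8] [291 244   8   9  60] [[ 0.5082 -0.2172  0.034 ]]
[356.6 259.8] [356 259   2   3   5] [[ 0.4841 -0.3259  0.034 ]]
dark
[401.4 191. ] [398 181   9  19  39] [[ 0.6044 -0.4123  0.035 ]] [[ 0.5976 -0.4021  0.077 ]]
[263.2 212.9] [252 201  22  22 172] [[ 0.5713 -0.1638  0.035 ]] [[ 0.5659 -0.1646  0.077 ]]
dish
[333.7 225. ] [ 311  203   46   46 1638] [[ 0.545  -0.2861  0.05  ]]
red
[291.7 158.4] [282 149  20  20 322] [[ 0.6596 -0.2157  0.074 ]]
[441.4 239.5] [431 230  22  20 337] [[ 0.5126 -0.4676  0.074 ]]
```

```bash
python3 -c "
import cv2;i=cv2.imread('pics/crop.png');cv2.imwrite('pics/crop1.png',cv2.resize(i,(640,560)))"
```

```text
(no output)
```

View pics/crop1.png

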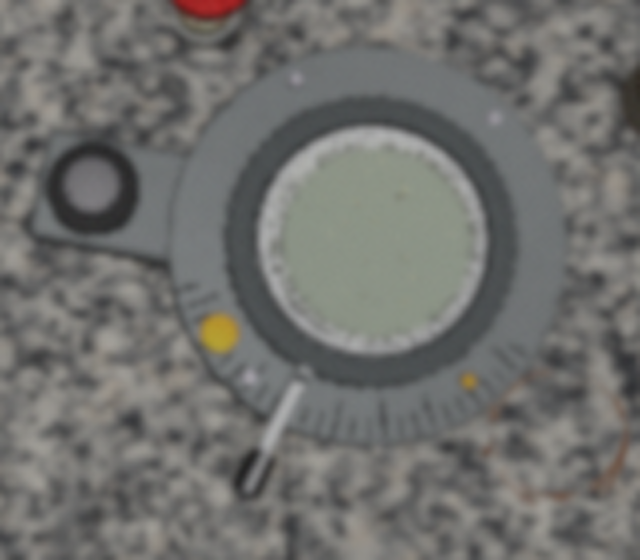

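The crop (4x, origin 240,165) shows ring centre (370,242), button cap (93,187), broad stud (220,333), lever from (303,375) to paddle top about (250,475).

```bash
python3 - <<'E'
from h import *
c=pickle.load(open("top0.pkl","rb"))
f=lambda u,v,z: plane(c,[[240+u/4,165+v/4]],z)[0]
ax1=f(370.5,242,.045);ax2=f(368,245,.03);ax=(ax1+ax2)/2
print("axis",ax1,ax2)
P=dict(button=f(93,187,.038),broad=f(220,333,.034),narrow=f(469,381,.034),arm_in=f(303,375,.044),arm_out=f(268,450,.044),padtop=f(245,480,.077),padtop2=f(254,466,.077),tick0=f(383,400,.03),blk=f(45,135,.026),blk2=f(35,232,.026))
for k,p in P.items():
    d=(p-ax)[:2];print(k,p.round(4),"r",np.hypot(*d).round(4),"dir",np.degrees(np.arctan2(d[1],d[0])).round(1))
E
```

```text
axis [ 0.54468541 -0.28475664  0.045     ] [ 0.54486922 -0.28523903  0.03      ]
button [ 0.5729 -0.164   0.038 ] r 0.1242 dir 76.9
broad [ 0.5074 -0.2182  0.034 ] r 0.0766 dir 119.2
narrow [ 0.4832 -0.3271  0.034 ] r 0.0745 dir -145.7
arm_in [ 0.4876 -0.2533  0.044 ] r 0.0654 dir 151.0
arm_out [ 0.4557 -0.237   0.044 ] r 0.1012 dir 151.7
padtop [ 0.4434 -0.2251  0.077 ] r 0.1177 dir 149.4
padtop2 [ 0.4491 -0.2291  0.077 ] r 0.1108 dir 149.7
tick0 [ 0.4761 -0.2892  0.03  ] r 0.0688 dir -176.5
blk [ 0.5985 -0.1428  0.026 ] r 0.152 dir 69.3
blk2 [ 0.5549 -0.1375  0.026 ] r 0.1479 dir 86.1
```

```bash
python3 - <<'E'
from h import *
from bench import *
s=get_state();print(R.from_rotvec(s["ee_rot"]).as_matrix().round(3))
t=pickle.load(open("top0.pkl","rb"));c=pickle.load(open("side0.pkl","rb"))
# predicted side pixels for button at several heights, and paddle/stud
for n,p in dict(b30=(.5729,-.164,.030),b38=(.5729,-.164,.038),b46=(.5729,-.164,.046),pad=(.4462,-.2271,.077),padb=(.4462,-.2271,.031),broad=(.5074,-.2182,.034)).items():
    print(n,cv2.projectPoints(np.array([p]),c["rvec"],c["tvec"],c["intrinsics"],c["dist_coeffs"])[0].ravel().round(1))
im=c["color"][180:290,205:345,::-1];cv2.imwrite("pics/sidecrop.png",cv2.resize(im,None,fx=5,fy=5,interpolation=cv2.INTER_CUBIC))
E
```

```text
[[-0.001  0.34   0.94 ]
 [-0.001  0.94  -0.34 ]
 [-1.    -0.001 -0.   ]]
b30 [272.  209.1]
b38 [272.1 206.1]
b46 [272.1 203. ]
pad [226.9 220.8]
padb [227.7 239.3]
broad [254.1 228.4]
```

View pics/sidecrop.png

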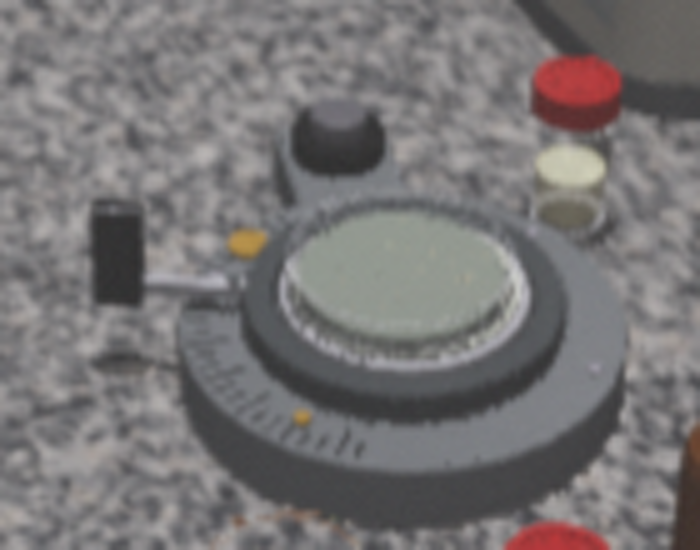

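The side crop shows the paddle top at (228.6,220.6), matching the top-view estimate. The button top is at (273,203), which puts it about 46 mm high. The broad stud is 31° clockwise of the lever, so I push from the lever's right. Moving over now.

Request:
apply_moves --moves '[{"gripper":0,"offset":[0,-0.0266,0.0285],"rot":[0,0,0]},{"gripper":0,"offset":[0,-0.0266,0.0285],"rot":[0,0,0]},{"gripper":0,"offset":[0,-0.0266,0.0285],"rot":[0,0,0]},{"gripper":0,"offset":[0,-0.0266,0.0285],"rot":[0,0,0]},{"gripper":0,"offset":[0,-0.0266,0.0285],"rot":[0,0,0]},{"gripper":0,"offset":[0,-0.0266,0.0285],"rot":[0,0,0]},{"gripper":0,"offset":[0,-0.0266,0.0285],"rot":[0,0,0]},{"gripper":0,"offset":[0,-0.0266,0.0285],"rot":[0,0,0]},{"gripper":0,"offset":[0,-0.0266,0.0285],"rot":[0,0,0]},{"gripper":0,"offset":[0,-0.0266,0.0285],"rot":[0,0,0]},{"gripper":0,"offset":[0,-0.0266,0.0285],"rot":[0,0,0]},{"gripper":0,"offset":[0,-0.0266,0.0285],"rot":[0,0,0]}]'

```text
clock: 1.3
ee_pos: [0.4004, 0.0992, 0.2467]
ee_rot: [0.272, 1.554, -0.272]
ft_force: [1.2, 1.1, 0.6]
opening: 0.0004
```

Request:
apply_moves --moves '[{"gripper":0,"offset":[0,-0.0348,0.0145],"rot":[0,0,0]},{"gripper":0,"offset":[0,-0.0348,0.0145],"rot":[0,0,0]},{"gripper":0,"offset":[0,-0.0348,0.0145],"rot":[0,0,0]},{"gripper":0,"offset":[0,-0.0348,0.0145],"rot":[0,0,0]},{"gripper":0,"offset":[0,-0.0348,0.0145],"rot":[0,0,0]},{"gripper":0,"offset":[0,-0.0348,0.0145],"rot":[0,0,0]},{"gripper":0,"offset":[0,-0.0348,0.0145],"rot":[0,0,0]},{"gripper":0,"offset":[0,-0.0348,0.0145],"rot":[0,0,0]},{"gripper":0,"offset":[0,-0.0348,0.0145],"rot":[0.08,0,0]},{"gripper":0,"offset":[0,-0.0348,0.0145],"rot":[0.085,0,0]},{"gripper":0,"offset":[0,0,0],"rot":[0,0,0]}]'

```text
clock: 2.4
ee_pos: [0.4148, -0.2793, 0.2459]
ee_rot: [0.405, 1.533, -0.406]
ft_force: [0.1, 0.6, -0.1]
opening: 0.0008
```

```bash
python3 - <<'E'
from h import *
from bench import *
s=get_state();c=camera("wrist");pickle.dump((s,c),open("w1.pkl","wb"))
print(s["clock"],s["ee_pos"],R.from_rotvec(s["ee_rot"]).as_matrix().round(3),s["opening"],s["ft_force"],s["joint_pos"].round(2))
print(c["mount"].round(3))
cv2.imwrite("pics/w1.png",c["color"][:,:,::-1])
E
```

```text
2.4 [ 0.41476608 -0.27929167  0.24588887] [[-0.001  0.495  0.869]
 [-0.     0.869 -0.495]
 [-1.    -0.    -0.001]] 0.0007686141685701716 [ 0.10849113  0.60241235 -0.06550919] [-0.83  0.29  1.43 -0.    1.42 -1.88]
[[-0.    -0.266  0.964 -0.137]
 [ 1.    -0.     0.    -0.001]
 [ 0.     0.964  0.266 -0.067]
 [ 0.     0.     0.     1.   ]]
```

View pics/w1.png

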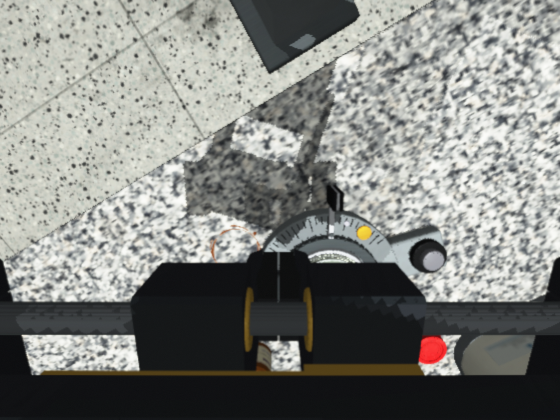

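Wrist view: broad stud at (364,232), paddle top about (331,190), button at (430,257), fingers closed at the centre.

```bash
python3 - <<'E'
from h import *
s,c=pickle.load(open("w1.pkl","rb"));im=c["color"]
H,S,V=cv2.split(cv2.cvtColor(im,cv2.COLOR_RGB2HSV))
roi=np.zeros(H.shape,bool);roi[170:290,260:460]=1
for n,m,z in(("brass",(H>15)&(H<32)&(S>120)&(V>110),.034),("dark",(V<60),.077)):
    for ce,st in blobs(roi&m,15): print(n,ce,st,plane(c,[ce],z,s).round(4))
print("button",plane(c,[[430,256]],.046,s).round(4))
E
```

```text
brass [363.7 232.3] [357 226  15  14 159] [[ 0.5072 -0.2168  0.034 ]]
dark [302.9 176.5] [299 170   9  13  73] [[ 0.4069 -0.2474  0.077 ]]
dark [314.4 176. ] [312 173   5   7  21] [[ 0.412  -0.2374  0.077 ]]
dark [323.5 179.5] [321 178   6   4  16] [[ 0.4195 -0.2312  0.077 ]]
dark [333.8 197.9] [324 183  29  32 355] [[ 0.441  -0.2308  0.077 ]]
dark [310.7 189.2] [307 186   7   9  29] [[ 0.4218 -0.2467  0.077 ]]
dark [293.4 195.1] [288 192  11   9  42] [[ 0.4185 -0.2645  0.077 ]]
dark [274.4 197.1] [271 195   7   5  19] [[ 0.4109 -0.282   0.077 ]]
dark [284.4 201.6] [282 199   6   6  16] [[ 0.4199 -0.2756  0.077 ]]
dark [296.1 220.1] [266 209  62  35 296] [[ 0.4426 -0.2747  0.077 ]]
dark [261.2 217.5] [260 216   5   6  15] [[ 0.4227 -0.3042  0.077 ]]
dark [398.8 236.5] [387 232  28  11  68] [[ 0.5107 -0.1908  0.077 ]]
dark [327.2 273.3] [ 260  236  158   54 4549] [[ 0.511  -0.2743  0.077 ]]
dark [339.2 237.2] [335 236  10   3  20] [[ 0.4809 -0.2448  0.077 ]]
dark [423.8 252.3] [410 239  36  34 567] [[ 0.5399 -0.1751  0.077 ]]
button [[ 0.5664 -0.1633  0.046 ]]
```

Request:
apply_moves --moves '[{"gripper":0,"offset":[0.04,0,0.003],"rot":[0,0,0]},{"gripper":0,"offset":[0.04,0,0],"rot":[0,0,0]},{"gripper":0,"offset":[0.04,0,0],"rot":[0,0,0]},{"gripper":0,"offset":[0.04,0,0],"rot":[0,0,0]},{"gripper":0,"offset":[0.028,0,0],"rot":[0,0,0]},{"gripper":0,"offset":[0,0,0],"rot":[0,0,0]}]'

```text
clock: 3.05
ee_pos: [0.4166, -0.2749, 0.0562]
ee_rot: [0.403, 1.539, -0.397]
ft_force: [-0.5, 0.8, 0.5]
opening: 0.0003
```

Request:
apply_moves --moves '[{"gripper":0,"offset":[-0.001,0.01,0.001],"rot":[0,0,0]},{"gripper":0,"offset":[-0.001,0.01,0.001],"rot":[0,0,0]},{"gripper":0,"offset":[0,0.006,0],"rot":[0,0,0]},{"gripper":0,"offset":[0,0,0],"rot":[0,0,0]}]'

```text
clock: 3.45
ee_pos: [0.433, -0.2547, 0.0618]
ee_rot: [0.399, 1.532, -0.4]
ft_force: [-0.4, 0.2, -0.8]
opening: 0.0006
```

Request:
apply_moves --moves '[{"gripper":0,"offset":[0,0.004,0],"rot":[0,0,0]},{"gripper":0,"offset":[0,0.004,0],"rot":[0,0,0]},{"gripper":0,"offset":[0,0,0],"rot":[0,0,0]}]'

```text
clock: 3.75
ee_pos: [0.4363, -0.2483, 0.0608]
ee_rot: [0.401, 1.533, -0.401]
ft_force: [0.2, -0.0, 1.0]
opening: 0.0002
```

Request:
apply_moves --moves '[{"gripper":0,"offset":[0,0.004,0],"rot":[0,0,0]},{"gripper":0,"offset":[0,0.004,0],"rot":[0,0,0]},{"gripper":0,"offset":[0,0.004,0],"rot":[0,0,0]},{"gripper":0,"offset":[0,0,0],"rot":[0,0,0]}]'

```text
clock: 4.15
ee_pos: [0.4423, -0.2378, 0.0608]
ee_rot: [0.401, 1.533, -0.401]
ft_force: [-0.2, -0.7, 0.7]
opening: 0.0001
```

```bash
python3 - <<'E'
from h import *
from bench import *
s=get_state();c=camera("top");pickle.dump(c,open("top1.pkl","wb"))
w=camera("wrist");a=c["color"][165:305,240:400];b=w["color"][170:400,200:460]
a=cv2.resize(a,(457,400),interpolation=cv2.INTER_CUBIC);b=cv2.resize(b,(340,300))
o=np.zeros((400,800,3),np.uint8);o[:,:457]=a;o[:300,458:798]=b
cv2.imwrite("pics/m1.png",o[:,:,::-1]);print(s["ee_pos"],s["ft_force"])
E
```

```text
[ 0.44228733 -0.23775311  0.06075019] [-0.16980481 -0.70548232  0.65965193]
```

View pics/m1.png

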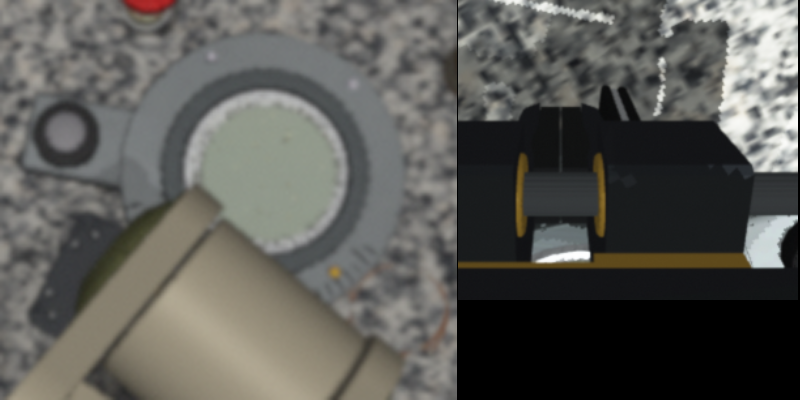

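The wrist view shows the paddle right up against the right side of the closed fingers; in the top view the arm hides the lever. Now the arc push.

Request:
apply_moves --moves '[{"gripper":0,"offset":[0,0.0044,-0.0006],"rot":[0.0393,0,0]},{"gripper":0,"offset":[0,0.0044,-0.0006],"rot":[0.0393,0,0]},{"gripper":0,"offset":[0,0.0044,-0.0006],"rot":[0.0393,0,0]},{"gripper":0,"offset":[0,0.0044,-0.0006],"rot":[0.0393,0,0]}]'

```text
clock: 4.65
ee_pos: [0.4498, -0.2224, 0.0608]
ee_rot: [0.525, 1.505, -0.526]
ft_force: [-0.4, -2.1, -0.5]
opening: -0.0001
```

Request:
apply_moves --moves '[{"gripper":0,"offset":[0,0.0044,-0.0006],"rot":[0.0393,0,0]},{"gripper":0,"offset":[0,0.0044,-0.0006],"rot":[0.0393,0,0]},{"gripper":0,"offset":[0,0.0044,-0.0006],"rot":[0.0393,0,0]},{"gripper":0,"offset":[0,0,0],"rot":[0,0,0]}]'

```text
clock: 5.05
ee_pos: [0.457, -0.2108, 0.0608]
ee_rot: [0.615, 1.481, -0.615]
ft_force: [0.2, -1.2, -0.4]
opening: 0.0003
```

```bash
python3 - <<'E'
from h import *
from bench import *
s=get_state()
ax=np.array([.5447,-.285]);d=s["ee_pos"][:2]-ax;M=R.from_rotvec(s["ee_rot"]).as_matrix()
print(s["ee_pos"],s["ft_force"],s["moment"],"r",np.hypot(*d),"az",np.degrees(np.arctan2(d[1],d[0])),"yaz",np.degrees(np.arctan2(M[1,1],M[0,1])))
E
```

```text
[ 0.45697561 -0.21080218  0.06080127] [ 0.19312545 -1.21514212 -0.43558435] [-0.03044218  0.04108104 -0.01313089] r 0.1148951029600217 az 139.7752583482464 yaz 44.914105379736576
```

Request:
apply_moves --moves '[{"gripper":0,"offset":[0,-0.015,0],"rot":[0,0,0]},{"gripper":0,"offset":[-0.045,-0.015,0],"rot":[0,0,0]},{"gripper":0,"offset":[-0.045,0,0],"rot":[0,0,0]},{"gripper":0,"offset":[-0.045,0,0],"rot":[0,0,0]},{"gripper":0,"offset":[0,0,0],"rot":[0,0,0]}]'

```text
clock: 5.55
ee_pos: [0.4369, -0.2333, 0.2009]
ee_rot: [0.611, 1.472, -0.616]
ft_force: [0.0, 0.0, -0.7]
opening: 0.0004
```

```bash
python3 - <<'E'
from h import *
from bench import *
s=get_state();c=camera("wrist");pickle.dump((s,c),open("w2.pkl","wb"))
cv2.imwrite("pics/w2.png",cv2.resize(c["color"][130:290,240:440,::-1],None,fx=3.5,fy=3.5,interpolation=cv2.INTER_CUBIC));print(s["clock"],s["ee_pos"])
E
```

```text
5.55 [ 0.43686768 -0.23334388  0.2009485 ]
```

View pics/w2.png

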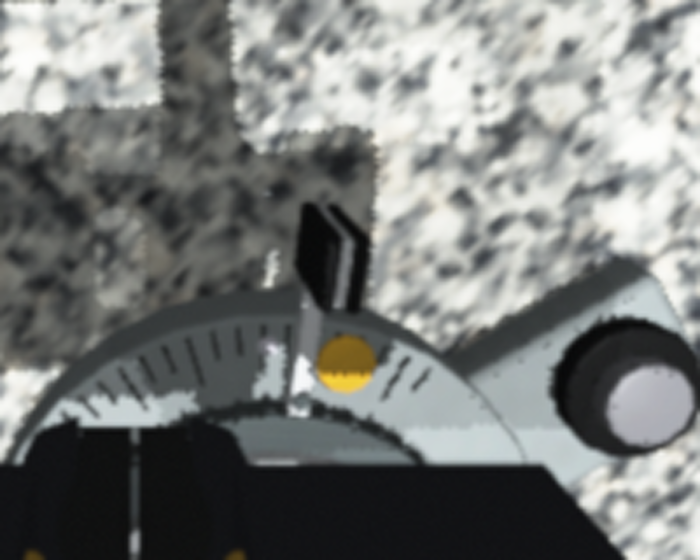

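The arm now runs from (300,395) to (313,310) in this 3.5x crop, just short of the broad stud at (346,364). Button top at (651,405).

```bash
python3 - <<'E'
from h import *
s,c=pickle.load(open("w2.pkl","rb"));ax=np.array([.5447,-.285])
g=lambda u,v,z: plane(c,[[240+u/3.5,130+v/3.5]],z,s)[0]
for n,p in dict(a1=g(300,395,.044),a2=g(312,310,.044),stud=g(346,363,.034),pt1=g(325,212,.077),pt2=g(352,310,.077),button=g(651,405,.046)).items():
    d=p[:2]-ax;print(n,p.round(4),np.hypot(*d).round(4),np.degrees(np.arctan2(d[1],d[0])).round(1))
E
```

```text
a1 [ 0.5017 -0.231   0.044 ] 0.0691 128.5
a2 [ 0.4854 -0.2114  0.044 ] 0.0945 128.9
stud [ 0.5078 -0.2162  0.034 ] 0.0781 118.2
pt1 [ 0.4584 -0.1895  0.077 ] 0.1287 132.1
pt2 [ 0.4814 -0.2014  0.077 ] 0.1048 127.1
button [ 0.5742 -0.1619  0.046 ] 0.1265 76.5
```

Request:
apply_moves --moves '[{"gripper":0,"offset":[0.045,0,0],"rot":[0,0,0]},{"gripper":0,"offset":[0.045,0,0],"rot":[0,0,0]},{"gripper":0,"offset":[0.045,0.01,0],"rot":[0,0,0]},{"gripper":0,"offset":[0,0.01,0],"rot":[0,0,0]},{"gripper":0,"offset":[0,0.01,0],"rot":[0,0,0]},{"gripper":0,"offset":[0,0.00467,-0.00085],"rot":[0.0415,0,0]},{"gripper":0,"offset":[0,0.00467,-0.00085],"rot":[0.0415,0,0]},{"gripper":0,"offset":[0,0.00467,-0.00085],"rot":[0.0415,0,0]},{"gripper":0,"offset":[0,0.00467,-0.00085],"rot":[0.0415,0,0]},{"gripper":0,"offset":[0,0,0],"rot":[0,0,0]}]'

```text
clock: 6.6
ee_pos: [0.4698, -0.196, 0.063]
ee_rot: [0.741, 1.436, -0.743]
ft_force: [0.1, 0.5, 0.6]
opening: 0.0002
```

Request:
apply_moves --moves '[{"gripper":0,"offset":[0,-0.015,0],"rot":[0,0,0]},{"gripper":0,"offset":[-0.045,-0.015,0],"rot":[0,0,0]},{"gripper":0,"offset":[-0.045,0,0],"rot":[0,0,0]},{"gripper":0,"offset":[-0.045,0,0],"rot":[0,0,0]},{"gripper":0,"offset":[0,0,0],"rot":[0,0,0]}]'

```text
clock: 7.1
ee_pos: [0.4449, -0.2151, 0.2017]
ee_rot: [0.74, 1.429, -0.743]
ft_force: [0.4, -0.5, 0.2]
opening: 0.0007
```

```bash
python3 - <<'E'
from h import *
from bench import *
s=get_state();c=camera("wrist");pickle.dump((s,c),open("w3.pkl","wb"))
cv2.imwrite("pics/w3.png",cv2.resize(c["color"][150:290,270:430,::-1],None,fx=4,fy=4,interpolation=cv2.INTER_CUBIC));print(s["clock"],s["ee_pos"])
E
```

```text
7.1 [ 0.44488346 -0.21512316  0.2017387 ]
```

View pics/w3.png

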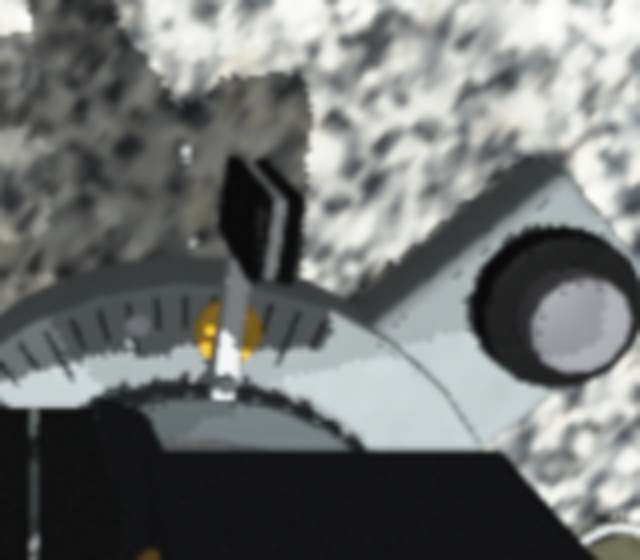

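The arm now lies over the broad stud: stud spans columns 196–262 (centre 229,332) and the arm runs from (223,390) to (238,275).

```bash
python3 - <<'E'
from h import *
s,c=pickle.load(open("w3.pkl","rb"));ax=np.array([.5447,-.285])
g=lambda u,v,z: plane(c,[[270+u/4,150+v/4]],z,s)[0]
H,S,V=cv2.split(cv2.cvtColor(c["color"],cv2.COLOR_RGB2HSV))
m=((H>12)&(H<34)&(S>90)&(V>60)).astype(np.uint8);m[:215]=0;m[250:]=0;m[:,:310]=0;m[:,345:]=0
pts=cv2.findNonZero(m);e=cv2.minEnclosingCircle(pts);print("stud circ",e,cv2.boundingRect(pts))
print([ (y,c["color"][y,312:342].sum(1).tolist()) for y in (225,232,236)])
sp=plane(c,[e[0]],.034,s)[0]
for n,p in dict(a1=g(224,385,.044),am=g(231,332,.044),a2=g(237,285,.044),stud=sp,stud2=g(229,332,.034),button=g(582,325,.046)).items():
    d=p[:2]-ax;print(n,p.round(4),np.hypot(*d).round(4),np.degrees(np.arctan2(d[1],d[0])).round(1))
E
```

```text
stud circ ((326.8006896972656, 232.68881225585938), 8.629011154174805) (319, 225, 17, 15)
[(225, [245, 243, 237, 188, 156, 209, 239, 242, 238, 232, 203, 183, 203, 242, 305, 358, 368, 368, 364, 326, 268, 246, 245, 243, 233, 224, 228, 246, 248, 245]), (232, [246, 246, 243, 226, 211, 226, 232, 235, 276, 430, 512, 449, 316, 436, 489, 400, 373, 364, 324, 272, 242, 237, 227, 182, 179, 233, 244, 240, 240, 225]), (236, [258, 322, 378, 395, 458, 468, 392, 388, 460, 499, 433, 294, 430, 677, 734, 704, 550, 400, 329, 264, 251, 254, 260, 265, 319, 323, 269, 249, 191, 179])]
a1 [ 0.5125 -0.2263  0.044 ] 0.0669 118.8
am [ 0.5052 -0.2141  0.044 ] 0.0811 119.1
a2 [ 0.4989 -0.2036  0.044 ] 0.0934 119.4
stud [ 0.5077 -0.2163  0.034 ] 0.078 118.3
stud2 [ 0.5083 -0.2163  0.034 ] 0.0778 117.9
button [ 0.5743 -0.1621  0.046 ] 0.1264 76.5
```

Request:
apply_moves --moves '[{"gripper":0,"offset":[0,0.025,-0.0353],"rot":[0,0,0]},{"gripper":0,"offset":[0,0.025,-0.0353],"rot":[0,0,0]},{"gripper":0,"offset":[0,0.025,-0.0353],"rot":[0,0,0]},{"gripper":0,"offset":[0,0.025,-0.0353],"rot":[0,0,0]},{"gripper":0,"offset":[0,0.025,-0.0353],"rot":[0,0,0]},{"gripper":0,"offset":[0,0.025,-0.0353],"rot":[0,0,0]},{"gripper":0,"offset":[0,0,0],"rot":[0,0,0]}]'

```text
clock: 7.85
ee_pos: [0.4421, 0.0497, 0.1948]
ee_rot: [0.739, 1.444, -0.739]
ft_force: [-0.4, -1.0, -0.4]
opening: 0.0003
```

```bash
python3 - <<'E'
from h import *
from bench import *
s=get_state();c=camera("top");pickle.dump(c,open("top2.pkl","wb"));print(s["clock"],s["ee_pos"],R.from_rotvec(s["ee_rot"]).as_matrix().round(3))
cv2.imwrite("pics/top2.png",cv2.resize(c["color"][200:280,250:350,::-1],None,fx=7,fy=7,interpolation=cv2.INTER_CUBIC))
E
```

```text
7.85 [0.44205011 0.04971076 0.19476205] [[-0.002  0.812  0.584]
 [ 0.001  0.584 -0.812]
 [-1.    -0.001 -0.002]]
```

View pics/top2.png

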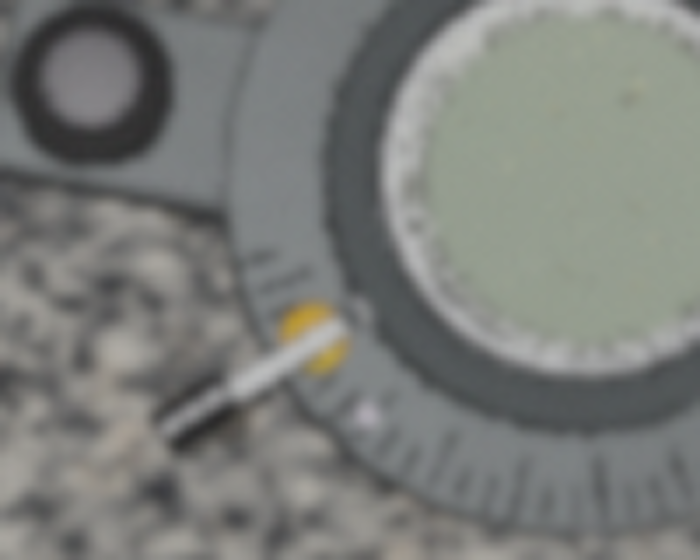

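The top crop (7x, origin 250,200) shows the arm from (340,330) to (238,384) over the stud, centred about (314,339).

```bash
python3 - <<'E'
from h import *
c=pickle.load(open("top2.pkl","rb"));ax=np.array([.5447,-.285])
g=lambda u,v,z: plane(c,[[250+(u-3)/7,200+(v-3)/7]],z)[0]
st=plane(c,[[294.4,247.8]],.034)[0]
a1,a2=g(340,330,.044),g(238,384,.044)
for n,p in dict(a1=a1,a2=a2,stud0=st,stud=g(314,339,.034),button=g(93,82,.046)).items():
    d=p[:2]-ax;print(n,p.round(4),np.hypot(*d).round(4),np.degrees(np.arctan2(d[1],d[0])).round(1))
n=(a2-a1)[:2];n/=np.hypot(*n);v=(st-a1)[:2];print("stud off arm line mm",1000*(n[0]*v[1]-n[1]*v[0]))
E
```

```text
a1 [ 0.5093 -0.2233  0.044 ] 0.0711 119.8
a2 [ 0.4966 -0.1977  0.044 ] 0.0997 118.8
stud0 [ 0.5082 -0.2172  0.034 ] 0.077 118.3
stud [ 0.5079 -0.2172  0.034 ] 0.0772 118.5
button [ 0.5727 -0.1635  0.046 ] 0.1247 77.0
stud off arm line mm -1.7465797759521102
```

Both cameras put the lever about 0.9° short of the stud's centre, so I'll give a fine trim of about 1.7 mm.

Request:
apply_moves --moves '[{"gripper":0,"offset":[0,-0.025,0.0353],"rot":[0,0,0]},{"gripper":0,"offset":[0,-0.025,0.0353],"rot":[0,0,0]},{"gripper":0,"offset":[0,-0.025,0.0353],"rot":[0,0,0]},{"gripper":0,"offset":[0,-0.025,0.0353],"rot":[0,0,0]},{"gripper":0,"offset":[0,-0.025,0.0353],"rot":[0,0,0]},{"gripper":0,"offset":[0,-0.025,0.0353],"rot":[0,0,0]},{"gripper":0,"offset":[0,0,0],"rot":[0,0,0]},{"gripper":0,"offset":[0.045,0,0],"rot":[0,0,0]},{"gripper":0,"offset":[0.045,0,0],"rot":[0,0,0]},{"gripper":0,"offset":[0.045,0,0],"rot":[0,0,0]},{"gripper":0,"offset":[0,0.01,0],"rot":[0,0,0]},{"gripper":0,"offset":[0,0.01,0],"rot":[0,0,0]},{"gripper":0,"offset":[0,0.007,0],"rot":[0,0,0]},{"gripper":0,"offset":[0,0.003,0],"rot":[0,0,0]},{"gripper":0,"offset":[0,0.001,0],"rot":[0,0,0]},{"gripper":0,"offset":[0,0.0008,0],"rot":[0,0,0]},{"gripper":0,"offset":[0,0,0],"rot":[0,0,0]}]'

```text
clock: 9.6
ee_pos: [0.47, -0.195, 0.0612]
ee_rot: [0.743, 1.439, -0.743]
ft_force: [-0.3, -0.6, 0.5]
opening: 0.0001
```

Request:
apply_moves --moves '[{"gripper":0,"offset":[0,-0.015,0],"rot":[0,0,0]},{"gripper":0,"offset":[-0.045,-0.015,0],"rot":[0,0,0]},{"gripper":0,"offset":[-0.045,0,0],"rot":[0,0,0]},{"gripper":0,"offset":[-0.045,0,0],"rot":[0,0,0]},{"gripper":0,"offset":[0,0.025,-0.0353],"rot":[0,0,0]},{"gripper":0,"offset":[0,0.025,-0.0353],"rot":[0,0,0]},{"gripper":0,"offset":[0,0.025,-0.0353],"rot":[0,0,0]},{"gripper":0,"offset":[0,0.025,-0.0353],"rot":[0,0,0]},{"gripper":0,"offset":[0,0.025,-0.0353],"rot":[0,0,0]},{"gripper":0,"offset":[0,0.025,-0.0353],"rot":[0,0,0]},{"gripper":0,"offset":[0,0,0],"rot":[0,0,0]}]'

```text
clock: 10.7
ee_pos: [0.4438, 0.0504, 0.1956]
ee_rot: [0.74, 1.442, -0.739]
ft_force: [-0.6, -0.4, -0.8]
opening: 0.0003
```

```bash
python3 - <<'E'
from h import *
from bench import *
s=get_state();c=camera("top");pickle.dump(c,open("top3.pkl","wb"));print(s["clock"],s["ee_pos"],R.from_rotvec(s["ee_rot"]).as_matrix().round(3))
cv2.imwrite("pics/top3.png",cv2.resize(c["color"][200:280,250:350,::-1],None,fx=7,fy=7,interpolation=cv2.INTER_CUBIC))
E
```

```text
10.7 [0.44379371 0.05038673 0.19559465] [[-0.001  0.812  0.583]
 [ 0.001  0.583 -0.812]
 [-1.    -0.    -0.001]]
```

View pics/top3.png

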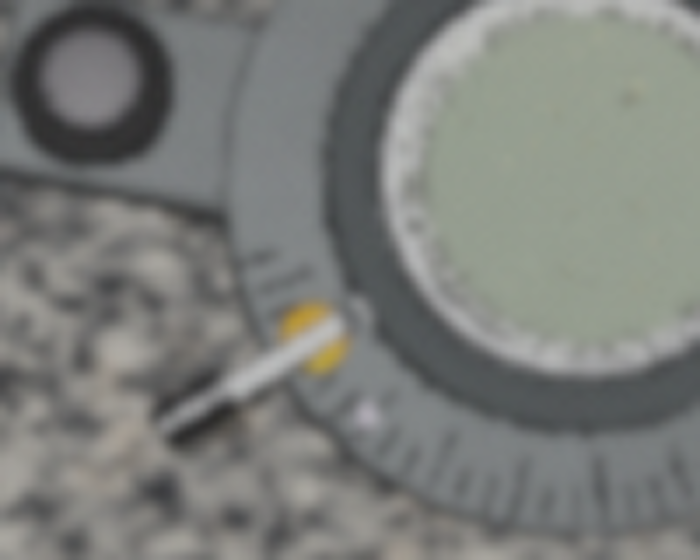

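The arm is now visually centred over the stud, within about 0.5°. Next the button at about (0.5735,-0.163).

Request:
apply_moves --moves '[{"gripper":0,"offset":[0,-0.0027,0.0357],"rot":[0,0,0]},{"gripper":0,"offset":[0,-0.0027,0.0357],"rot":[0,0,0]},{"gripper":0,"offset":[0,-0.0027,0.0357],"rot":[0,0,0]},{"gripper":0,"offset":[0,-0.0027,0.0357],"rot":[0,0,0]},{"gripper":0,"offset":[0,-0.0027,0.0357],"rot":[0,0,0]},{"gripper":0,"offset":[0,-0.0027,0.0357],"rot":[0,0,0]},{"gripper":0,"offset":[0,-0.0027,0.0357],"rot":[0,0,0]},{"gripper":0,"offset":[0,0,0],"rot":[0,0,0]}]'

```text
clock: 11.55
ee_pos: [0.5747, -0.1729, 0.1947]
ee_rot: [0.746, 1.438, -0.748]
ft_force: [-0.3, 0.1, 0.3]
opening: 0.0002
```

Request:
apply_moves --moves '[{"gripper":0,"offset":[0.04,0,0],"rot":[0,0,0]},{"gripper":0,"offset":[0.04,0,0],"rot":[0,0,0]},{"gripper":0,"offset":[0.04,0,0],"rot":[0,0,0]},{"gripper":0,"offset":[0,0,0],"rot":[0,0,0]},{"gripper":0,"offset":[0,0,0],"rot":[0,0,0]}]'

```text
clock: 12.05
ee_pos: [0.5741, -0.1683, 0.0766]
ee_rot: [0.744, 1.44, -0.744]
ft_force: [0.4, 0.6, -0.2]
opening: 0.0004
```

Request:
apply_moves --moves '[{"gripper":0,"offset":[0.006,0.003,-0.004],"rot":[0,0,0]},{"gripper":0,"offset":[0.006,0,0],"rot":[0,0,0]},{"gripper":0,"offset":[0.006,0,0],"rot":[0,0,0]},{"gripper":0,"offset":[0,0,0],"rot":[0,0,0]}]'

```text
clock: 12.45
ee_pos: [0.5744, -0.1623, 0.0574]
ee_rot: [0.743, 1.441, -0.743]
ft_force: [-1.0, 0.8, -0.4]
opening: 0.0003
```

Request:
apply_moves --moves '[{"gripper":0,"offset":[0.003,0,0],"rot":[0,0,0]},{"gripper":0,"offset":[0,0,0],"rot":[0,0,0]}]'

```text
clock: 12.65
ee_pos: [0.5748, -0.1625, 0.0548]
ee_rot: [0.743, 1.439, -0.743]
ft_force: [-0.1, 0.8, 2.5]
opening: 0.0006
```

Request:
apply_moves --moves '[{"gripper":0,"offset":[0.003,0,0],"rot":[0,0,0]},{"gripper":0,"offset":[0,0,0],"rot":[0,0,0]}]'

```text
clock: 12.85
ee_pos: [0.5748, -0.1625, 0.0518]
ee_rot: [0.743, 1.439, -0.743]
ft_force: [-0.9, 0.4, 4.3]
opening: 0.0006
```

Request:
apply_moves --moves '[{"gripper":0,"offset":[0.002,0,0],"rot":[0,0,0]},{"gripper":0,"offset":[0,0,0],"rot":[0,0,0]}]'

```text
clock: 13.05
ee_pos: [0.5748, -0.1625, 0.0504]
ee_rot: [0.743, 1.439, -0.743]
ft_force: [-0.1, 0.5, 6.2]
opening: 0.0006
```

Contact came at z≈0.056, and force is now 6 N. I'll press a little further until the stop shows as a steeper rise.

Request:
apply_moves --moves '[{"gripper":0,"offset":[0.001,0,0],"rot":[0,0,0]},{"gripper":0,"offset":[0,0,0],"rot":[0,0,0]}]'

```text
clock: 13.25
ee_pos: [0.5748, -0.1625, 0.0502]
ee_rot: [0.743, 1.438, -0.743]
ft_force: [-3.2, 3.0, 16.1]
opening: 0.0002
```

Request:
apply_moves --moves '[{"gripper":0,"offset":[0.001,0,0],"rot":[0,0,0]},{"gripper":0,"offset":[0,0,0],"rot":[0,0,0]}]'

```text
clock: 13.45
ee_pos: [0.5749, -0.1625, 0.0501]
ee_rot: [0.743, 1.438, -0.743]
ft_force: [-5.6, 2.7, 22.6]
opening: 0.0004
```

It's on the stop: force climbs steeply with no further travel. Release and retreat.

Request:
apply_moves --moves '[{"gripper":0,"offset":[-0.01,0,0],"rot":[0,0,0]},{"gripper":0,"offset":[-0.04,0,0],"rot":[0,0,0]},{"gripper":0,"offset":[-0.04,0,0],"rot":[0,0,0]},{"gripper":0,"offset":[-0.045,0,0],"rot":[0,0,0]},{"gripper":0,"offset":[0,0.0027,-0.0357],"rot":[0,0,0]},{"gripper":0,"offset":[0,0.0027,-0.0357],"rot":[0,0,0]},{"gripper":0,"offset":[0,0.0027,-0.0357],"rot":[0,0,0]},{"gripper":0,"offset":[0,0.0027,-0.0357],"rot":[0,0,0]},{"gripper":0,"offset":[0,0.0027,-0.0357],"rot":[0,0,0]},{"gripper":0,"offset":[0,0.0027,-0.0357],"rot":[0,0,0]},{"gripper":0,"offset":[0,0.0027,-0.0357],"rot":[0,0,0]},{"gripper":0,"offset":[0,0,0],"rot":[0,0,0]},{"gripper":0,"offset":[0,0,0],"rot":[0,0,0]}]'

```text
clock: 14.75
ee_pos: [0.4453, 0.0523, 0.1828]
ee_rot: [0.742, 1.44, -0.742]
ft_force: [1.4, -0.3, -0.9]
opening: 0.0004
```

```bash
python3 - <<'E'
from h import *
from bench import *
s=get_state();c=camera("top");a=pickle.load(open("top3.pkl","rb"))["color"];z=pickle.load(open("top0.pkl","rb"))["color"]
print(s["clock"],s["ee_pos"],s["joint_vel"].round(3))
i=c["color"];r=np.s_[140:300,240:460]
for n,o in(("vs set",a),("vs start",z)):
    D=cv2.absdiff(i[r],o[r]).max(2)>40;print(n,[(ce+[240,140],st[4]) for ce,st in blobs(D,4)])
cv2.imwrite("pics/end.png",cv2.resize(i[140:300,240:460,::-1],None,fx=3.6,fy=3.6,interpolation=cv2.INTER_CUBIC))
E
```

```text
14.75 [0.44531568 0.05232112 0.1828051 ] [-0.029  0.015 -0.022 -0.001 -0.001 -0.001]
vs set []
vs start [(array([301.8, 243.8]), np.int32(4)), (array([291.1, 250. ]), np.int32(72)), (array([274.6, 256.4]), np.int32(21)), (array([279.1, 260.9]), np.int32(43)), (array([310. , 268.8]), np.int32(32)), (array([301.6, 279.7]), np.int32(27)), (array([305.7, 283.7]), np.int32(35))]
```

View pics/end.png

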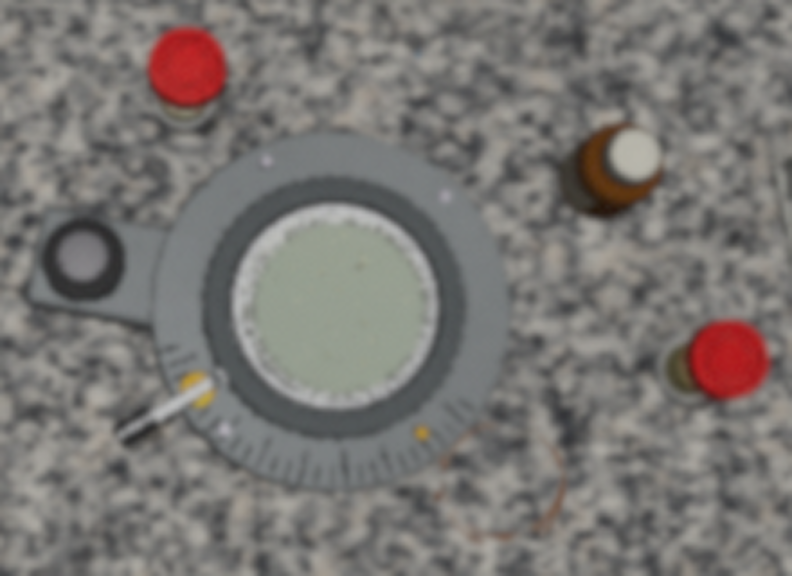

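The final view shows the arm over the broad stud at (197,390), the button back up, and the dish, cups and bottle where they were. Only the lever differs from the start picture.

```bash
python3 -c "
from bench import *
print(close_job())"
```

```text
the job is handed in; nothing more can be done
None
```

The lever's arm is over the broad stud and the lamp button was pressed fully down and released. I handed the job in at about 14.8 s on the robot's clock.

- **Lever:** I pushed it from one side with the outside of the closed fingers, in two arcs and a small trim. Before the trim, the top and wrist cameras both put the arm about 0.9° short of the stud's centre; by the arm's line in the top view it was 1.7 mm off. After the trim I judged it by eye only, at about 0.5° short, close to what the cameras can resolve.
- **Button:** It was pressed after the lever was set. It travelled about 6 mm, then the force rose to about 23 N with no further movement, so it was on its stop. It came back up when released.
- **Rest of the scene:** The last top picture differs from the start only at the lever. The dish, cups and bottle had not moved, and the arm was clear of everything.

No check failed.

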